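# Move a hot slide tray from the warmer to the staining bridge with the lifter

### The job

The smears are dry: pull the lifter up out of its two spring clips, slide its blade under the hot slide tray on the slide warmer (the warmer's back lip stops the tray from running away) and carry the tray on the blade, kept level, to the staining basin. Lower it squarely onto the middle of the two rods, with the blade between the rods, draw the blade out towards you, and snap the lifter back into its clips. Never touch the hot tray with the gripper, do not drop it, and leave everything else on the bench where it stands.

Things in the scene. Friction and masses are not known exactly. Their poses are not given: they have to be found in the camera images.
- lifter: Steel lifter (flat turner), 280 mm long, 150 g. Origin: on the handle's axis, mid grip; +x to the blade, +z up. Grip: black bar, x -32 to 32 mm, 20 mm wide and high; taken from above across its width. Round 14 mm shanks run on from both its ends (x -76 to -32, 32 to 75), 18 mm ball at the tail. Neck, 22 mm wide, slopes from the axis at x=73 to the blade at x=95. It starts in its clips.
- blade_mid (a point): Centre of the lifter's blade, 142 mm ahead of the lifter's origin and 39 mm below it. The blade is flat and level: 100 mm long (x 92 to 192 in the lifter's frame), 64 mm wide, 2 mm thick, its underside 40 mm and its top 38 mm below the handle's axis.
- cliprail: Fixed wooden rail, 160 (x) by 54 by 14 mm high, with two steel spring clips (74 mm high, 14 mm long) at x -52 and +52 mm, open upward; origin at the centre of its underside. The jaws yield to a straight pull up of 10 to 18 N (free after 15 mm) and to a like push straight down; flared lips guide a shank in from 4 mm off sideways.
- clip_home (a point): Where the lifter's origin is when it is home in the clips: 58 mm above the clip rail's origin, the lifter's axes then parallel to the rail's (blade over its +x end).
- tray: Hot pressed-aluminium slide tray, 90 g, four glass slides in it. Base 84 mm (x) by 120 mm (y), 2.5 mm thick; rims flare outward all round, 30 degrees above level: overall 105 by 141 mm, 7 mm high. Origin: centre of underside. Loose on the warmer, x roughly along the warmer's x, 5 to 35 mm short of its lip. A blade pushed along the plate shoves it to the lip, then slips under rim and base.
- warmer: Fixed slide warmer: white case, 200 mm (x) by 300 mm (y), dark steel top plate 62 mm above the bench. Origin: centre of its underside; its front with the controls faces -x. A turned-up lip runs along the whole back edge, inner face at x=+95 mm, 14 mm higher than the plate; the other three sides are open and flush.
- basin: White staining basin, 260 mm (x) by 220 mm (y), 60 mm high, with the staining bridge: two level 10 mm steel rods along x at y -46 and +46 mm, 270 mm long, tops 88 mm above the bench, 82 mm free between them. Cross bars on the front and back rims carry them; between the rods all is free above 64 mm. Origin: centre of the underside. A well-set tray has its origin at x=0, y=0, z=88 mm in this frame.
- petri: Closed Petri dish, 86 mm diameter, 16 mm high, loose on the warmer beside the tray, origin at the centre of its underside. To be left alone.
- oil: Small amber oil bottle, 28 mm diameter, 70 mm high, standing beyond the clip rail; origin at the centre of its underside. To be left alone.
- beaker: Small green glass beaker, 60 mm diameter, 70 mm high; origin at the centre of its underside. To be left alone.
- stain: Amber stain bottle, 56 mm diameter, 125 mm high; origin at the centre of its underside. To be left alone.
- slidebox: Grey slide box, 85 by 55 by 32 mm, near the back; origin at the centre of its underside. To be left alone.
- dropper: White jar, 40 mm diameter, 85 mm high; origin at the centre of its underside. To be left alone.
- kidney: White kidney dish, about 230 by 120 mm, 42 mm high, on the right near the robot; origin under its middle. To be left alone.
There are look-alikes about, which are no part of the job. Leave any turquoise look-alike of the cliprail alone.

How it is judged (in metres and radians):
On the way, in this order (a step that is already met when the one before it is completed fails the run):
1. the lifter is pulled up free of its clips, the tray still on the warmer (z of lifter in the frame of cliprail above 0.085 m and z of tray in the frame of warmer below 0.068 m), for 0.1 s.
2. the tray is carried on the lifter's blade, level and at least 15 mm clear of the warmer's plate (z of tray in the frame of warmer above 0.077 m and contact force between lifter and tray above 0.3 N and horizontal distance between blade_mid and tray below 0.04 m and angle between tray's own z axis and vertical below 0.2 rad), for 0.2 s.
3. the tray rests on both rods of the staining bridge and the blade has been drawn out from under it (z of tray in the frame of basin between 0.085 and 0.091 m and x of tray in the frame of basin between -0.04 and 0.04 m and y of tray in the frame of basin between -0.015 and 0.015 m and angle between the x axis of tray and the x axis of basin, either way round below 0.2 rad and angle between tray's own z axis and vertical below 0.06 rad and contact force between tray and basin above 0.2 N and horizontal distance between blade_mid and tray above 0.095 m and contact force between lifter and tray below 0.05 N), for 0.2 s.
At the end, for the whole second after the job is handed in: The tray lies still and level on both rods, within 40 mm along and 15 mm across of the bridge's middle, less than 0.2 rad from square; the lifter is back in both clips as it was, still, within 4 mm of its home height and 15 mm along the rail (z of tray in the frame of basin between 0.085 and 0.091 m and x of tray in the frame of basin between -0.04 and 0.04 m and y of tray in the frame of basin between -0.015 and 0.015 m and angle between the x axis of tray and the x axis of basin, either way round below 0.2 rad and angle between tray's own z axis and vertical below 0.06 rad and contact force between tray and basin above 0.2 N and z of lifter in the frame of cliprail between 0.054 and 0.062 m and y of lifter in the frame of cliprail between -0.004 and 0.004 m and x of lifter in the frame of cliprail between -0.015 and 0.015 m and angle between the x axis of lifter and the x axis of cliprail, either way round below 0.06 rad and angle between lifter's own z axis and vertical below 0.08 rad and linear speed of each of tray, lifter below 0.02 m/s); the robot touches nothing.
It fails at once if the gripper or arm touches the hot tray (contact force between any of the fingers, the arm and tray above 0.3 N).
It fails at once if the tray is tilted by more than 0.3 rad (angle between tray's own z axis and vertical above 0.3 rad).
It fails at once if the tray is dropped or flung (faster than 0.8 m/s) (linear speed of tray above 0.8 m/s).
It fails at once if anything else on the bench is shifted by more than 25 mm (distance of any of petri, oil, beaker, stain, slidebox, dropper, kidney from where it was at the start of the episode above 0.025 m).
It also fails if it takes over 67 s, if anything falls off the work surface, if the arm or the gripper's body presses on something with over 40 N, if the wrist force passes 120 N, or if a joint passes its speed limit or range.

### The arm

A 6-joint arm with a two-finger parallel gripper is mounted at the origin on the work surface. World frame = base frame: x ahead of the robot, y to its left, z up, the work surface at z = 0. Lengths are in mm, angles in rad, forces in N, time in s.
With the tool pointing down it reaches from about 350 to 975 mm from the base axis. Payload 7.1 kg.
Tool frame: the origin (TCP) lies midway between the tips of the shut fingers; the grasp point (between the pads) lies 19 mm behind it; z points along the fingers, y is the line along which they close (so a half turn about z gives the same grasp; the last joint's range is limited). The gripper opens to 88 mm and grips with 3 to 60 N. Pads are 20 mm wide; open, the fingers measure 115 mm over their backs; the gripper's body (75 mm by 178 mm) begins 61 mm behind the grasp point.
Start: joints at [1.191, 0.423, 1.63, -0, 1.089, -0.019], TCP at [220.607, 584.754, 222.675] pointing down, gripper open.
Joint ranges: [-3, 3], [-0.9, 2.11], [0.09, 2.58], [-1.31, 4.45], [0.11, 2.69], [-2.54, 2.54]. Speed limits (rad/s): [2.39, 2.39, 3.01, 3.14, 3.14, 3.14].

### API

Orientations are given as a rotation vector (axis times angle).
In Python, from workcell import ctrl gives the robot as it stands.
- The arm moves only by the shell command python3 -m pendant 'ROWS'. ROWS is a JSON object of lists of equal length, an entry for each row: "grip": the opening, from -1 (shut) to 1 (fully open); "linear": the shift along the tool's x, y, z in mm, a list of three; "angular": the turn, a rotation vector about the tool's x, y, z in rad, a list of three. In form: {"grip": [grip, ...], "linear": [[tx, ty, tz], ...], "angular": [[ax, ay, az], ...]}. A call has 1 to 12 rows; each row shifts and turns the commanded pose from where the row before left it, along the tool's axes as they then stand; what a row does not reach is not made up. A row lasts 1/12 s, in which the tool goes at most 41.7 mm and 7.16 degrees, less where a joint would pass 70% of its speed; a pose out of reach is approached as far as the arm can. A call with a gripper value outside its range is refused whole. The fingers move at their own pace and stop on an object; the grip force is fixed at half the most. Time passes only in rows, so rows that do not move let the fingers close. It gives the time, the measured TCP pose, the force, the opening and the grip force at its end, in the units of the state.
- ctrl.get_obs(): the state, without advancing time (a new reading comes with each control period).
- ctrl.get_image(name): name is "scene" or "top" or "wrist"; returns the picture (480x640x3 uint8, red, green, blue); there is no depth.
- ctrl.camera_params(name): a dict with "vfov" (degrees; the focal length in pixels is half the picture's height over the tangent of half this angle, whatever the lens; pixels are square), "cx", "cy" (the principal point, pixels), "R" (3x3) and "t" (3): a world point X has camera coordinates R X + t; the wrist camera has in their place "T_tool_cam" (4x4, takes a point from camera to tool coordinates, whose origin is the TCP and whose axes are the flange's). Camera axes: x right, y down, z forward; pixel columns grow to the right and rows downward; lengths in mm; the calibration is good to about 2 mm. A picture is of the moment at which its call begins: read the wrist's pose just before it. camera_params takes no time and is no camera call.
- ctrl.close_job(): hands the job in; it is judged then, once.
The state is a dict: "t": time; "qpos": joint angles; "qvel": joint speeds; "joint_torque": joint torques, N m; "ee_pos": TCP position; "orientation": TCP orientation; "ft_force": force on the tool from outside, world axes, zero at the start; "moment": the same for the moment, N m; "width": finger opening in mm; "grasp_force": force on a finger pad.
Only numpy, scipy, OpenCV 4.12 (cv2) and the standard library are available. Lean on these libraries where they do the work, as an engineer would, in place of code of your own. Each camera call takes 0.05 s, during which the arm holds its last target. There are 200 camera calls.

## Working session

There is one attempt and no reset: what is moved stays moved. The work goes in short steps, Python scripts to look and compute and a shell command to move; the robot and the scene stay as the last step left them, time stands still between calls to the robot, and variables do not carry over. Pictures are saved under pics/ and viewed, at most 10 in all, crops included, and the job is handed in when it is done.

```bash
mkdir -p pics; python3 - <<'E'
from workcell import ctrl
import cv2,numpy as np
o=ctrl.get_obs();print({k:np.round(v,3).tolist() for k,v in o.items()})
for n in ["scene","top"]:
    cv2.imwrite(f"pics/{n}0.png",ctrl.get_image(n)[:,:,::-1])
    p=ctrl.camera_params(n);print(n,{k:np.round(v,4).tolist() for k,v in p.items()})
print(ctrl.camera_params("wrist"))
E
```

```text
{'t': 0.0, 'qpos': [1.191, 0.424, 1.631, 0.0, 1.089, -0.019], 'qvel': [-0.001, -0.001, -0.0, 0.0, 0.001, -0.0], 'joint_torque': [0.0, -54.46, -27.367, 0.064, 0.022, -0.0], 'ee_pos': [220.416, 584.251, 221.915], 'orientation': [-0.564, -3.09, 0.002], 'ft_force': [0.203, 0.097, 0.382], 'moment': [0.056, -0.007, 0.075], 'grasp_force': 0.0, 'width': 87.609}
scene {'vfov': 56.2153, 'cx': 311.1177, 'cy': 238.0652, 'R': [[0.5946, 0.8039, 0.0116], [0.5618, -0.4051, -0.7213], [-0.5752, 0.4354, -0.6926]], 't': [-314.8249, -250.0595, 1371.5665]}
top {'vfov': 57.2633, 'cx': 323.174, 'cy': 242.861, 'R': [[-0.0039, -1.0, 0.0083], [-0.9943, 0.003, -0.1065], [0.1064, -0.0086, -0.9943]], 't': [-9.2578, 540.753, 1333.4526]}
{'vfov': 61.604983069648846, 'cx': 323.3637766525568, 'cy': 241.6989386004042, 'T_tool_cam': array([[-1.79311467e-04, -9.66433214e-01, -2.56917905e-01,
         7.07818619e+01],
       [ 9.99999940e-01, -9.69648795e-05, -3.33185717e-04,
        -5.50285988e-01],
       [ 2.97089730e-04, -2.56917949e-01,  9.66433174e-01,
        -1.62665175e+02],
       [ 0.00000000e+00,  0.00000000e+00,  0.00000000e+00,
         1.00000000e+00]])}
```

View pics/top0.png

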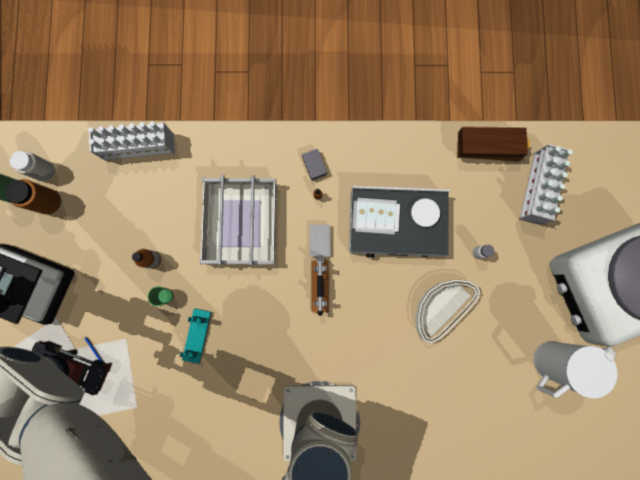

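View pics/scene0.png

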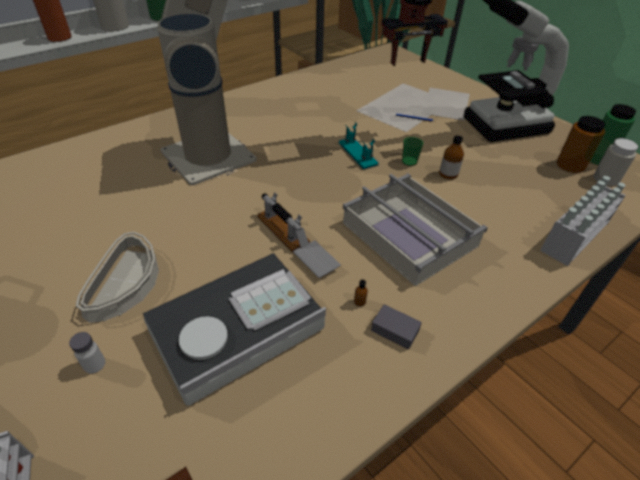

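Candidates for the lifter's rail: the wooden rail with the black-gripped lifter at top (320,285), scene (285,225), or the turquoise empty look-alike at top (197,335), scene (358,150). I choose the wooden one. The tray is at (377,215), with the Petri dish at (425,212). The basin is at (239,222), with its rods at columns 223 and 252. I'll check the choice in a close crop.

```bash
cat > h.py <<'E'
import numpy as np
from workcell import ctrl
from scipy.spatial.transform import Rotation as Rn
def cam(n):
    p=ctrl.camera_params(n); f=240/np.tan(np.radians(p["vfov"]/2)); K=np.array([[f,0,p["cx"]],[0,f,p["cy"]],[0,0,1]])
    if n=="wrist":
        o=ctrl.get_obs(); T=np.eye(4); T[:3,:3]=Rn.from_rotvec(o["orientation"]).as_matrix(); T[:3,3]=o["ee_pos"]
        W=np.linalg.inv(T@np.array(p["T_tool_cam"])); return K,W[:3,:3],W[:3,3]
    return K,np.array(p["R"]),np.array(p["t"]).reshape(3)
def ray(c,uv,z):
    K,R,t=c; C=-R.T@t; d=R.T@np.linalg.solve(K,[uv[0],uv[1],1]); return C+d*(z-C[2])/d[2]
def proj(c,X):
    K,R,t=c; q=K@(R@np.asarray(X,float)+t); return q[:2]/q[2]
E
python3 - <<'E'
import cv2,numpy as np
from h import *
im=cv2.imread("pics/top0.png"); c=cam("top")
cv2.imwrite("pics/crop0.png",cv2.resize(im[160:330,195:460],None,fx=3,fy=3,interpolation=cv2.INTER_CUBIC))
for n,uv,z in [("gripmid",(320,287),58),("blade",(319,240),19),("tray",(377,215),64),("basin",(239,222),88),("oil",(318,194),70),("slidebox",(315,165),32)]:
    print(n,ray(c,uv,z).round(0))
g=im.astype(int); 
def rect(m,x0,y0,x1,y1,z,name):
    k=np.zeros_like(m,np.uint8);k[y0:y1,x0:x1]=m[y0:y1,x0:x1]*255
    cs,_=cv2.findContours(k,0,2); q=max(cs,key=cv2.contourArea); b=cv2.boxPoints(cv2.minAreaRect(q))
    P=np.array([ray(c,u,z) for u in b]); print(name,P[:,:2].round(0).tolist(),"mid",P.mean(0).round(1),"sides",np.linalg.norm(P[1]-P[0]).round(1),np.linalg.norm(P[2]-P[1]).round(1),"dir",np.degrees(np.arctan2(*(P[1]-P[0])[[1,0]])).round(1))
v=g.max(2)
rect(v<75,345,180,455,260,62,"plate"); rect(v>150,350,195,402,236,69,"tray")
rect(v<60,312,268,329,306,58,"grip"); rect((abs(g[:,:,2]-g[:,:,0])<25)&(v>90),308,222,333,259,20,"blade")
rect((g[:,:,2]-g[:,:,0]<40)&(v>90),195,170,285,275,60,"basin")
E
```

```text
gripmid [404.  -1.  58.]
blade [551.   2.  19.]
tray [ 622. -175.   64.]
basin [598. 240.  88.]
oil [686.   4.  70.]
slidebox [787.  14.  32.]
plate [[505.0, -93.0], [705.0, -103.0], [693.0, -398.0], [493.0, -384.0]] mid [ 599.2 -244.6   62. ] sides 200.4 296.0 dir -2.7
tray [[574.0, -98.0], [676.0, -106.0], [665.0, -245.0], [564.0, -236.0]] mid [ 619.6 -171.4   69. ] sides 102.2 139.4 dir -4.7
grip [[437.0, 8.0], [437.0, -10.0], [378.0, -10.0], [378.0, 8.0]] mid [407.5  -0.8  58. ] sides 18.0 59.7 dir -90.2
blade [[598.0, 30.0], [598.0, -33.0], [494.0, -32.0], [494.0, 30.0]] mid [546.2  -1.3  20. ] sides 62.7 103.6 dir -90.2
basin [[466.0, 363.0], [753.0, 362.0], [745.0, 120.0], [458.0, 127.0]] mid [605.7 242.7  60. ] sides 286.9 242.0 dir -0.3
```

View pics/crop0.png

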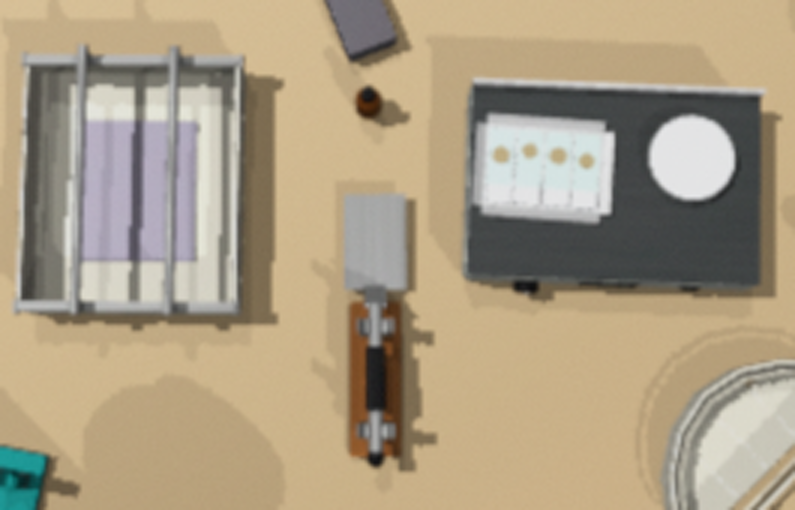

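The crop confirms it: wooden rail with black grip at crop (375,378), blade at (375,242), tray at (545,168), Petri dish at (692,157), rods at columns ~80 and ~172. The grip-to-blade distance is about 139–142 mm and the sizes match what was given. Moving above the lifter.

```bash
python3 -m pendant '{"grip":[1,1,1,1,1,1,1,1,1,1,1,1],"linear":[[0,0,0],[0,0,0],[0,0,0],[-10.2,-32.5,0],[-10.2,-32.5,0],[-10.2,-32.5,0],[-10.2,-32.5,0],[-10.2,-32.5,0],[-10.2,-32.5,0],[-10.2,-32.5,0],[-10.2,-32.5,0],[-10.2,-32.5,0]],"angular":[[0,0,-0.1203],[0,0,-0.1203],[0,0,-0.1203],[0,0,0],[0,0,0],[0,0,0],[0,0,0],[0,0,0],[0,0,0],[0,0,0],[0,0,0],[0,0,0]]}'
python3 -m pendant '{"grip":[1,1,1,1,1,1,1,1,1,1,1,1],"linear":[[-10.2,-32.5,0],[-10.2,-32.5,0],[-10.2,-32.5,0],[-10.2,-32.5,0],[-10.2,-32.5,0],[-10.2,-32.5,0],[-10.2,-32.5,0],[-10.2,-32.5,0],[-10.2,-32.5,0],[0,0,0],[0,0,0],[0,0,0]],"angular":[[0,0,0],[0,0,0],[0,0,0],[0,0,0],[0,0,0],[0,0,0],[0,0,0],[0,0,0],[0,0,0],[0,0,0],[0,0,0],[0,0,0]]}'
python3 - <<'E'
import cv2,numpy as np
from h import *
c=cam("wrist"); im=ctrl.get_image("wrist")[:,:,::-1].copy(); cv2.imwrite("pics/w1.png",im)
t=cam("top"); ti=ctrl.get_image("top")[:,:,::-1]; cv2.imwrite("pics/top1.png",ti)
v=im.max(2); u0=proj(c,[404.5,-1,58]); print("expect grip px",u0)
for nm in [(75,308,83,45),(170,308,176,48)]:
    a=ray(t,(nm[0]/3+195,nm[1]/3+160),88);b=ray(t,(nm[2]/3+195,nm[3]/3+160),88);print("rod",a.round(1),b.round(1),np.degrees(np.arctan2(b[1]-a[1],b[0]-a[0])))
a=ray(t,(472/3+195,82/3+160),76);b=ray(t,(763/3+195,92/3+160),76);print("lip",a,b)
E
```

```text
t: 1.1
ee_pos: [312.4, 290.6, 222.5]
orientation: [0.001, -3.141, 0.0]
ft_force: [0.4, 0.4, 0.3]
width: 87.0
grasp_force: 0.0
t: 2.1
ee_pos: [403.7, -0.0, 222.4]
orientation: [-0.002, -3.141, -0.001]
ft_force: [-0.4, 1.1, 0.3]
width: 88.0
grasp_force: 0.0
expect grip px [322.55022574 224.20539328]
rod [476.7 293.4  88. ] [740.6 290.9  88. ] -0.5301251146170892
rod [476.3 200.3  88. ] [737.3 197.8  88. ] -0.5494693006781864
lip [704.8452298  -99.82205132  76.        ] [ 693.96371299 -394.48635727   76.        ]
```

View pics/w1.png

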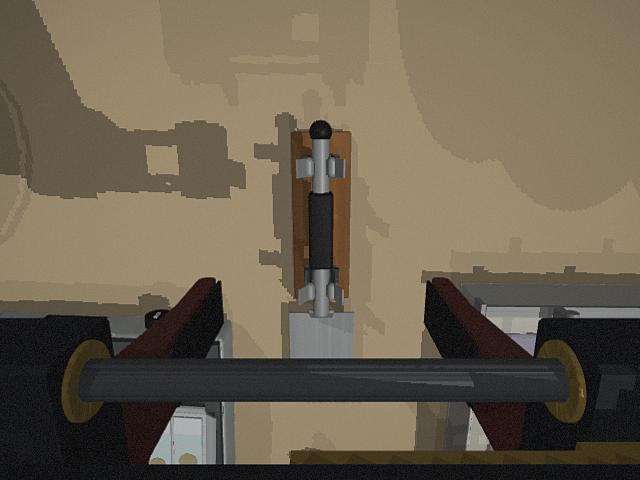

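The wrist view shows the grip at rows 193–269, columns 309–333 (centre ≈321,231), in the wooden rail with the blade toward the bottom.

```bash
python3 - <<'E'
import cv2
from h import *
c=cam("wrist"); im=cv2.imread("pics/w1.png"); k=(im.max(2)<62).astype(np.uint8); k[:,:290]=0;k[:,352:]=0;k[:185]=0;k[290:]=0
cs,_=cv2.findContours(k,0,2); q=max(cs,key=cv2.contourArea); b=cv2.boxPoints(cv2.minAreaRect(q)); print(b.round(1).tolist(), cv2.boundingRect(q))
P=np.array([ray(c,u,68) for u in b]);print(P.round(1).tolist(),P.mean(0))
a,b2=ray(c,(320.5,130),58),ray(c,(320.5,312),50);print("ball,neck",a,b2)
E
```

```text
[[304.0, 283.0], [304.0, 190.0], [338.0, 190.0], [338.0, 283.0]] (304, 190, 35, 94)
[[452.8, -15.7, 68.0], [374.8, -14.9, 68.0], [374.8, 11.9, 68.0], [452.7, 12.8, 68.0]] [413.78474608  -1.47649321  68.        ]
ball,neck [329.10742489  -1.90757884  58.        ] [487.42392463  -2.04858397  50.        ]
```

```bash
python3 -m pendant '{"grip":[1,1,1,1,1,1,1,1,1,1,1,1],"linear":[[-2.5,-1.8,0],[0,0,22],[0,0,22],[0,0,22],[0,0,22],[0,0,22],[0,0,22],[0,0,20],[0,0,16],[0,0,10],[0,0,5],[0,0,0]],"angular":[[0,0,0],[0,0,0],[0,0,0],[0,0,0],[0,0,0],[0,0,0],[0,0,0],[0,0,0],[0,0,0],[0,0,0],[0,0,0],[0,0,0]]}'
python3 -m pendant '{"grip":[-1,-1,-1,-1,-1,-1,-1,-1,-1,-1],"linear":[[0,0,0],[0,0,0],[0,0,0],[0,0,0],[0,0,0],[0,0,0],[0,0,0],[0,0,0],[0,0,0],[0,0,0]],"angular":[[0,0,0],[0,0,0],[0,0,0],[0,0,0],[0,0,0],[0,0,0],[0,0,0],[0,0,0],[0,0,0],[0,0,0]]}'
```

```text
t: 3.2
ee_pos: [406.3, -1.3, 38.9]
orientation: [0.003, -3.14, -0.0]
ft_force: [-0.5, 0.2, -0.8]
width: 88.1
grasp_force: 0.0
t: 4.03
ee_pos: [406.8, -2.0, 39.7]
orientation: [0.0, -3.142, -0.0]
ft_force: [-0.1, 1.1, 0.6]
width: 24.7
grasp_force: 0.0
```

```bash
python3 -m pendant '{"grip":[-1,-1,-1,-1],"linear":[[0,0,0],[0,0,0],[0,0,0],[0,0,0]],"angular":[[0,0,0],[0,0,0],[0,0,0],[0,0,0]]}'
python3 -m pendant '{"grip":[-1,-1,-1,-1,-1,-1,-1,-1,-1,-1,-1,-1],"linear":[[0,0,-3],[0,0,-4],[0,0,-4],[0,0,-4],[0,0,-4],[0,0,-4],[0,0,-6],[0,0,-9],[0,0,-14],[0,0,-14],[0,0,-14],[0,0,0]],"angular":[[0,0,0],[0,0,0],[0,0,0],[0,0,0],[0,0,0],[0,0,0],[0,0,0],[0,0,0],[0,0,0],[0,0,0],[0,0,0],[0,0,0]]}'
python3 - <<'E'
import cv2
from h import *
c=cam("wrist");im=ctrl.get_image("wrist")[:,:,::-1];a=cv2.resize(im,(520,390))
s=ctrl.get_image("scene")[120:320,170:400,::-1];b=cv2.resize(s,(280,243));o=np.zeros((390,800,3),np.uint8);o[:,:520]=a;o[:243,520:]=b
cv2.imwrite("pics/w2.png",o)
E
```

```text
t: 4.37
ee_pos: [406.7, -2.1, 39.6]
orientation: [0.0, -3.142, 0.0]
ft_force: [-0.9, -3.0, -1.5]
width: 19.6
grasp_force: 30.0
t: 5.37
ee_pos: [408.5, -2.0, 122.3]
orientation: [-0.0, 3.137, -0.0]
ft_force: [0.7, 0.9, -2.4]
width: 19.6
grasp_force: 30.0
```

View pics/w2.png

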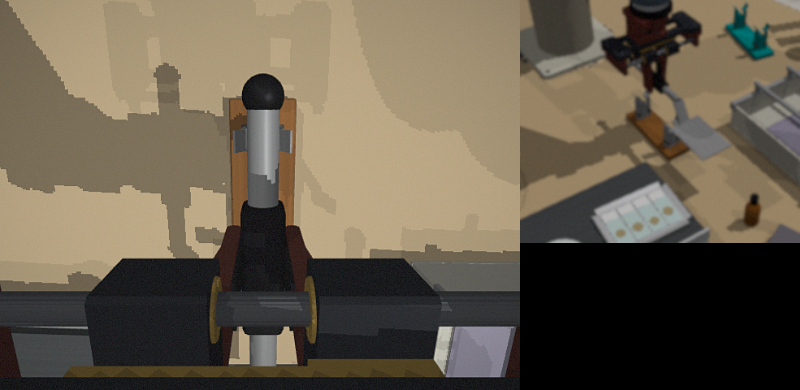

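Both the wrist and scene views show the lifter held, clear of the clips and level, with the ball at (263,92) in the half-scale panel. Moving to the front of the tray, with the blade aligned to the warmer's yaw of about -0.041 rad.

```bash
python3 -m pendant '{"grip":[-1,-1,-1,-1,-1,-1,-1,-1,-1,-1,-1,-1],"linear":[[4,-8,0],[7,-20,0],[7,-20,0],[7,-20,0],[7,-20,0],[7,-20,4],[7,-20,6],[5,-18,6],[3,-12,4],[0,0,0],[0,0,0],[0,0,0]],"angular":[[0,0,0],[0,0,0],[0,0,0],[0,0,0.02],[0,0,0.021],[0,0,0],[0,0,0],[0,0,0],[0,0,0],[0,0,0],[0,0,0],[0,0,0]]}'
python3 - <<'E'
import cv2
from h import *
t=cam("top");ti=ctrl.get_image("top")[:,:,::-1];cv2.imwrite("pics/top2.png",ti)
cv2.imwrite("pics/c2.png",cv2.resize(ti[170:330,300:470],None,fx=3.5,fy=3.5,interpolation=cv2.INTER_CUBIC))
o=ctrl.get_obs();p=o["ee_pos"];print(p,o["orientation"])
z=p[2]+19-38
for L in [(92,-32),(92,32),(192,32),(192,-32)]:
    q=[p[0]+L[0]+L[1]*.041,p[1]+L[1]-.041*L[0],z]; u=proj(t,q); print(np.round(q,1),u.round(1),((u-[300,170])*3.5).round(0))
E
```

```text
t: 6.47
ee_pos: [349.1, -158.6, 99.3]
orientation: [-0.065, -3.14, -0.001]
ft_force: [0.5, -0.4, -0.9]
width: 19.9
grasp_force: 30.0
[ 349.30819772 -158.43185652   99.52389282] [-6.37731834e-02 -3.14028252e+00 -6.07831498e-04]
[ 440.  -194.2   80.5] [385.3 274.6] [298. 366.]
[ 442.6 -130.2   80.5] [363.7 273.8] [223. 363.]
[ 542.6 -134.3   80.5] [364.6 240.3] [226. 246.]
[ 540.  -198.3   80.5] [386.  241.1] [301. 249.]
```

View pics/c2.png

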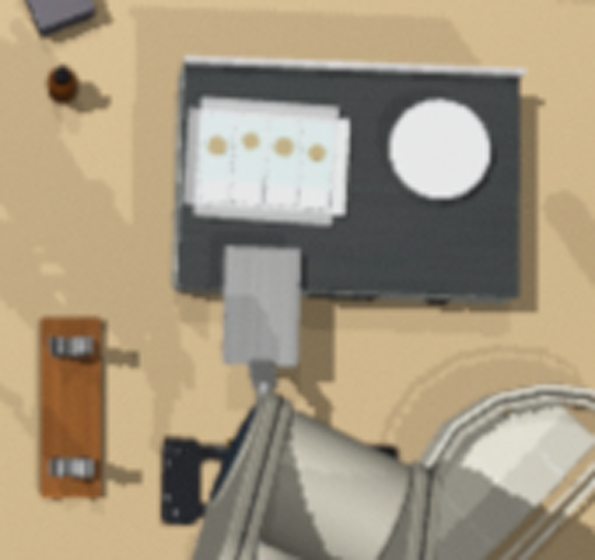

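Blade corners are seen at crop (224,247) and (300,248), against (226,246) and (301,249) predicted. So the lifter sits where I thought it did in the grip, and the tray is at (267,160). Lowering onto the plate.

```bash
python3 -m pendant '{"grip":[-1,-1,-1,-1,-1,-1],"linear":[[0,-2,3],[0,0,4],[0,0,4],[0,0,2],[0,0,0],[0,0,0]],"angular":[[0,0,0],[0,0,0],[0,0,0],[0,0,0],[0,0,0],[0,0,0]]}'
python3 -m pendant '{"grip":[-1,-1,-1],"linear":[[0,0,1.5],[0,0,0],[0,0,0]],"angular":[[0,0,0],[0,0,0],[0,0,0]]}'
python3 -m pendant '{"grip":[-1,-1,-1],"linear":[[0,0,1],[0,0,0],[0,0,0]],"angular":[[0,0,0],[0,0,0],[0,0,0]]}'
python3 -c "
from h import *;o=ctrl.get_obs();print(o['ee_pos'],o['ft_force'],o['moment'])"
```

```text
t: 7.02
ee_pos: [349.3, -160.7, 86.5]
orientation: [-0.064, -3.14, -0.0]
ft_force: [0.1, 0.5, -1.7]
width: 20.0
grasp_force: 30.0
t: 7.27
ee_pos: [349.5, -160.9, 85.2]
orientation: [0.064, 3.141, -0.0]
ft_force: [0.3, -0.4, -1.1]
width: 19.5
grasp_force: 30.0
t: 7.52
ee_pos: [349.5, -160.9, 84.2]
orientation: [0.064, 3.141, -0.0]
ft_force: [1.0, -0.1, -1.7]
width: 20.0
grasp_force: 30.0
[ 349.4583371  -160.9481402    84.19204565] [ 0.98480403 -0.1188724  -1.70406408] [-0.00164801  0.03957641 -0.01627487]
```

```bash
for i in 1; do python3 -m pendant '{"grip":[-1,-1,-1],"linear":[[0,0,1],[0,0,0],[0,0,0]],"angular":[[0,0,0],[0,0,0],[0,0,0]]}'; python3 -c "
from h import *;o=ctrl.get_obs();print(o['moment'])"
python3 -m pendant '{"grip":[-1,-1,-1],"linear":[[0,0,0.7],[0,0,0],[0,0,0]],"angular":[[0,0,0],[0,0,0],[0,0,0]]}'; python3 -c "
from h import *;o=ctrl.get_obs();print(o['moment'])"; done
```

```text
t: 7.77
ee_pos: [349.6, -161.0, 83.2]
orientation: [0.064, 3.141, -0.0]
ft_force: [-1.3, 0.2, -0.1]
width: 19.8
grasp_force: 30.0
[ 0.02520601 -0.09194435 -0.00085186]
t: 8.02
ee_pos: [349.4, -160.9, 82.5]
orientation: [0.064, 3.141, -0.0]
ft_force: [-1.2, 0.2, 1.8]
width: 19.7
grasp_force: 30.0
[-0.03789187 -0.13610904 -0.00295444]
```

```bash
python3 -m pendant '{"grip":[-1,-1,-1,-1,-1,-1,-1,-1,-1,-1,-1,-1],"linear":[[-4,0,0],[-6,0,0],[-6,0,0],[-6,0,0],[-6,0,0],[-6,0,0],[-6,0,0],[-6,0,0],[-6,0,0],[-5,0,0],[-3,0,0],[0,0,0]],"angular":[[0,0,0],[0,0,0],[0,0,0],[0,0,0],[0,0,0],[0,0,0],[0,0,0],[0,0,0],[0,0,0],[0,0,0],[0,0,0],[0,0,0]]}'
python3 -m pendant '{"grip":[-1,-1,-1,-1,-1,-1],"linear":[[-4,0,0],[-4,0,0],[-4,0,0],[-4,0,0],[-4,0,0],[0,0,0]],"angular":[[0,0,0],[0,0,0],[0,0,0],[0,0,0],[0,0,0],[0,0,0]]}'
python3 - <<'E'
import cv2
from h import *
t=cam("top");ti=ctrl.get_image("top")[:,:,::-1];cv2.imwrite("pics/top3.png",ti)
a=cv2.resize(ti[170:330,330:460],None,fx=3.5,fy=3.5,interpolation=cv2.INTER_CUBIC)
cv2.imwrite("pics/c3.png",a)
print(ctrl.get_obs()["moment"])
E
```

```text
t: 9.02
ee_pos: [410.3, -163.5, 82.5]
orientation: [0.064, 3.14, -0.0]
ft_force: [-1.3, 1.5, 2.8]
width: 19.9
grasp_force: 30.0
t: 9.52
ee_pos: [430.2, -164.4, 82.5]
orientation: [0.064, 3.14, -0.0]
ft_force: [-1.0, 0.5, -0.1]
width: 19.9
grasp_force: 30.0
[0.14077353 0.00177186 0.09258903]
```

View pics/c3.png

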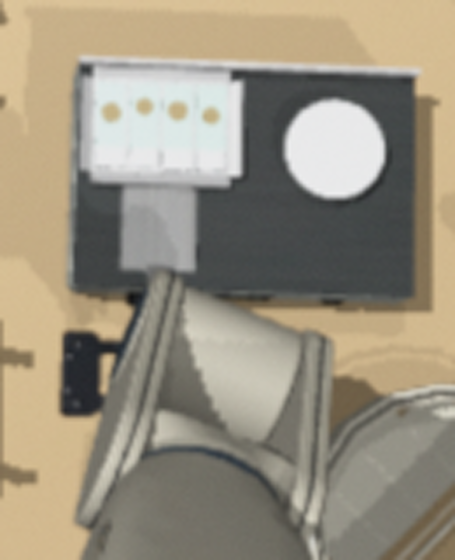

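The tray is against the lip (rim rows 68–185). The blade's visible part spans rows 187–270, so about 30 mm is already under it. Pushing on.

```bash
python3 -m pendant '{"grip":[-1,-1,-1,-1,-1,-1,-1,-1,-1,-1,-1,-1],"linear":[[-4,0,0],[-4,0,0],[-4,0,0],[-4,0,0],[-4,0,0],[-4,0,0],[-4,0,0],[-4,0,0],[-4,0,0],[-4,0,0],[-4,0,0],[0,0,0]],"angular":[[0,0,0],[0,0,0],[0,0,0],[0,0,0],[0,0,0],[0,0,0],[0,0,0],[0,0,0],[0,0,0],[0,0,0],[0,0,0],[0,0,0]]}'
python3 -m pendant '{"grip":[-1,-1,-1,-1,-1,-1,-1,-1],"linear":[[-4,0,0],[-4,0,0],[-4,0,0],[-4,0,0],[-4,0,0],[-3,0,0],[0,0,0],[0,0,0]],"angular":[[0,0,0],[0,0,0],[0,0,0],[0,0,0],[0,0,0],[0,0,0],[0,0,0],[0,0,0]]}'
python3 - <<'E'
import cv2
from h import *
print(ctrl.get_obs()["moment"])
t=cam("top");ti=ctrl.get_image("top")[:,:,::-1];cv2.imwrite("pics/top4.png",ti)
a=cv2.resize(ti[180:300,345:455],None,fx=3.5,fy=3.5,interpolation=cv2.INTER_CUBIC)
s=ctrl.get_image("scene")[180:360,130:350,::-1];b=cv2.resize(s,(412,337));o=np.zeros((420,797,3),np.uint8);o[:,:385]=a;o[:337,385:]=b
cv2.imwrite("pics/c4.png",o)
E
```

```text
t: 10.57
ee_pos: [472.9, -165.8, 82.5]
orientation: [-0.064, -3.139, -0.001]
ft_force: [-5.3, 0.0, 5.6]
width: 19.8
grasp_force: 30.0
t: 11.23
ee_pos: [495.0, -166.6, 82.2]
orientation: [-0.064, -3.138, -0.001]
ft_force: [-0.2, -0.5, -1.3]
width: 20.2
grasp_force: 30.0
[0.0834294  0.27069391 0.01588409]
```

View pics/c4.png

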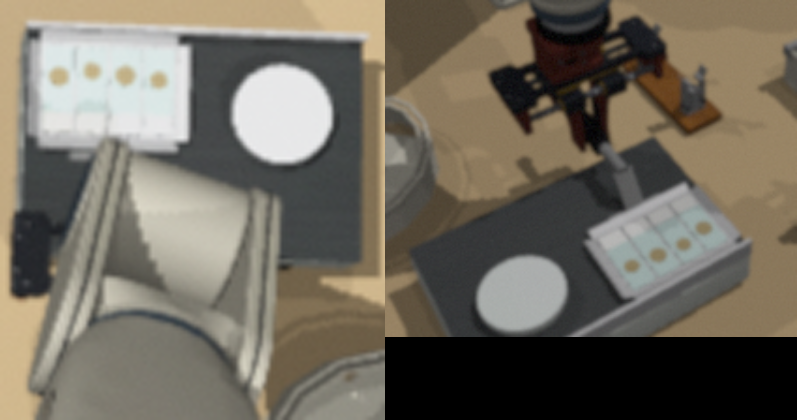

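The tray sits on the blade: only the neck stub shows at its front edge (90,155), and it is level and square to the lip. Lifting.

```bash
python3 -m pendant '{"grip":[-1,-1,-1,-1,-1,-1,-1,-1,-1,-1,-1,-1],"linear":[[0,0,-1],[0.5,0,-2],[1,0,-3],[1,0,-5],[1,0,-8],[0.5,0,-10],[0,0,-10],[0,0,-9],[0,0,-7],[0,0,-5],[0,0,-2],[0,0,0]],"angular":[[0,0,0],[0,0,0],[0,0,0],[0,0,0],[0,0,0],[0,0,0],[0,0,0],[0,0,0],[0,0,0],[0,0,0],[0,0,0],[0,0,0]]}'
python3 - <<'E'
import cv2
from h import *
o=ctrl.get_obs();print(o["ee_pos"],o["orientation"],o["moment"])
t=cam("top");ti=ctrl.get_image("top")[:,:,::-1];cv2.imwrite("pics/top5.png",ti)
a=cv2.resize(ti[170:300,340:450],None,fx=3.2,fy=3.2,interpolation=cv2.INTER_CUBIC)
s=ctrl.get_image("scene")[150:350,130:350,::-1];b=cv2.resize(s,(440,400));o=np.zeros((416,792,3),np.uint8);o[:,:352]=a;o[:400,352:]=b
cv2.imwrite("pics/c5.png",o)
E
```

```text
t: 12.33
ee_pos: [492.6, -166.8, 145.1]
orientation: [0.064, 3.14, -0.001]
ft_force: [0.3, -1.1, -2.6]
width: 19.6
grasp_force: 30.0
[ 492.60653411 -166.84531193  145.08417464] [ 6.41785931e-02  3.13998361e+00 -5.08193828e-04] [0.02561856 0.18615757 0.03877562]
```

View pics/c5.png

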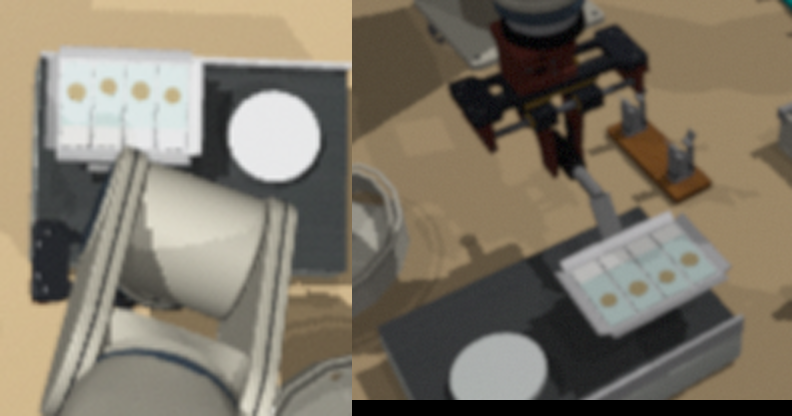

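The tray is lifted level on the blade, with the petri dish and everything else in place. Carrying it to the basin.

```bash
python3 -m pendant '{"grip":[-1,-1,-1,-1,-1,-1,-1,-1,-1,-1,-1,-1],"linear":[[0,2,0],[0,5,0],[1,9,0],[1.5,13,0],[2,17,0],[2,20,0],[2,20,0],[2,20,0],[2,20,0],[2,20,0],[2,20,0],[2,20,0]],"angular":[[0,0,-0.008],[0,0,-0.008],[0,0,-0.008],[0,0,-0.008],[0,0,0],[0,0,0],[0,0,0],[0,0,0],[0,0,0],[0,0,0],[0,0,0],[0,0,0]]}'
python3 -m pendant '{"grip":[-1,-1,-1,-1,-1,-1,-1,-1,-1,-1,-1,-1],"linear":[[2,20,0],[2,20,0],[2,20,0],[2,20,0],[2,20,0],[2,20,0],[2,20,0],[2,20,0],[2,19,0],[1,16,0],[0,12,0],[0,8,0]],"angular":[[0,0,0],[0,0,0],[0,0,0],[0,0,0],[0,0,0],[0,0,0],[0,0,0],[0,0,0],[0,0,0],[0,0,0],[0,0,0],[0,0,0]]}'
python3 -m pendant '{"grip":[-1,-1,-1,-1,-1,-1],"linear":[[0,7,0],[0,4,0],[0,1,0],[0,0,0],[0,0,0],[0,0,0]],"angular":[[0,0,0],[0,0,0],[0,0,0],[0,0,0],[0,0,0],[0,0,0]]}'
python3 - <<'E'
import cv2
from h import *
o=ctrl.get_obs();p=o["ee_pos"];print(p,o["orientation"],o["moment"])
t=cam("top");ti=ctrl.get_image("top")[:,:,::-1];cv2.imwrite("pics/top6.png",ti)
a=cv2.resize(ti[165:305,190:320],None,fx=3.5,fy=3.5,interpolation=cv2.INTER_CUBIC)
s=ctrl.get_image("scene")[120:320,310:510,::-1];b=cv2.resize(s,(340,340));o=np.zeros((490,795,3),np.uint8);o[:,:455]=a;o[:340,455:]=b
cv2.imwrite("pics/c6.png",o)
k=np.zeros(ti.shape[:2],np.uint8); f=lambda X:((proj(t,X)-[190,165])*3.5).round(0)
zt=p[2]-19
for L in [(97,-70.5),(97,70.5),(202,70.5),(202,-70.5)]: print("expected rim",f([p[0]+L[0]+.0094*L[1],p[1]+L[1]-.0094*L[0],zt+7]))
E
```

```text
t: 13.43
ee_pos: [475.1, 21.4, 144.4]
orientation: [-0.012, -3.141, -0.0]
ft_force: [0.1, -0.9, -2.0]
width: 20.0
grasp_force: 30.0
t: 14.43
ee_pos: [458.1, 236.3, 144.4]
orientation: [-0.011, -3.141, -0.0]
ft_force: [1.2, 0.2, -3.6]
width: 19.8
grasp_force: 30.0
t: 14.93
ee_pos: [459.0, 246.0, 144.4]
orientation: [-0.015, -3.141, 0.0]
ft_force: [-0.1, 0.2, -2.3]
width: 20.3
grasp_force: 30.0
[458.95797947 245.98350786 144.44814566] [-1.52110149e-02 -3.14135509e+00  2.55654250e-04] [-0.02355621  0.19110356  0.01312407]
expected rim [240. 242.]
expected rim [ 68. 241.]
expected rim [ 72. 115.]
expected rim [243. 116.]
```

View pics/c6.png

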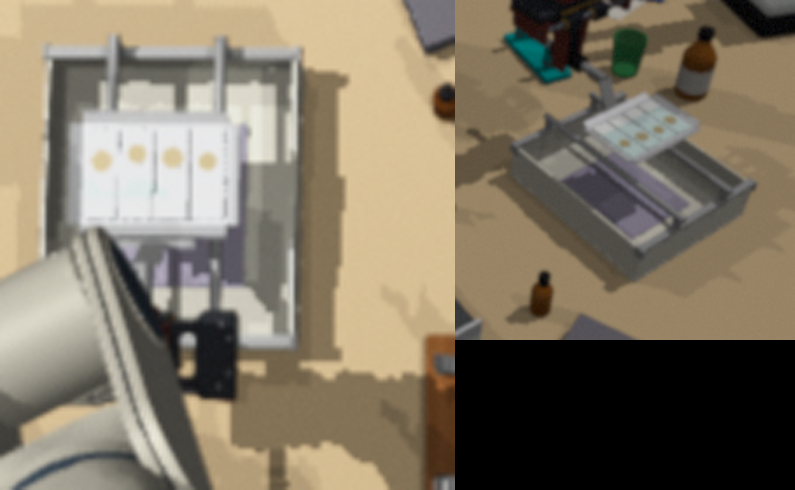

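The tray is centred over the rods: seen at columns 70–241, rows 112–238, against 68–243, 115–242 predicted. It is level. Nudging +1 mm and lowering.

```bash
python3 -m pendant '{"grip":[-1,-1,-1,-1,-1,-1,-1,-1,-1,-1],"linear":[[0,0.5,2],[0,0.5,4],[0,0,6],[0,0,7],[0,0,6],[0,0,4],[0,0,3],[0,0,1],[0,0,0],[0,0,0]],"angular":[[0,0,0],[0,0,0],[0,0,0],[0,0,0],[0,0,0],[0,0,0],[0,0,0],[0,0,0],[0,0,0],[0,0,0]]}'
python3 -m pendant '{"grip":[-1,-1,-1,-1,-1,-1,-1,-1,-1,-1,-1],"linear":[[0,0,1],[0,0,1],[0,0,1],[0,0,1],[0,0,1],[0,0,1],[0,0,1.5],[0,0,2],[0,0,2],[0,0,0],[0,0,0]],"angular":[[0,0,0],[0,0,0],[0,0,0],[0,0,0],[0,0,0],[0,0,0],[0,0,0],[0,0,0],[0,0,0],[0,0,0],[0,0,0]]}'
python3 - <<'E'
import cv2
from h import *
o=ctrl.get_obs();print(o["ee_pos"],o["moment"])
t=cam("top");ti=ctrl.get_image("top")[:,:,::-1];cv2.imwrite("pics/top7.png",ti)
E
```

```text
t: 15.87
ee_pos: [459.0, 247.6, 111.5]
orientation: [0.014, 3.141, 0.0]
ft_force: [0.4, -0.2, -2.4]
width: 19.9
grasp_force: 30.0
t: 16.78
ee_pos: [458.9, 247.6, 99.8]
orientation: [-0.014, -3.141, 0.0]
ft_force: [0.0, 0.6, -1.6]
width: 19.7
grasp_force: 30.0
[458.93237878 247.5677965   99.84318757] [ 0.09076127  0.08040072 -0.01963988]
```

The wrist load and moment dropped by the tray's share, so it rests on the rods. I've used all 10 views, so further checks are numeric. Drawing the blade out.

```bash
python3 -m pendant '{"grip":[-1,-1,-1,-1,-1,-1,-1,-1,-1,-1,-1,-1],"linear":[[3,0,0],[6,0,0],[9,0,0],[12,0,0],[14,0,0],[14,0,0],[14,0,0],[14,0,0],[13,0,0],[10,0,0],[6,0,0],[0,0,0]],"angular":[[0,0,0],[0,0,0],[0,0,0],[0,0,0],[0,0,0],[0,0,0],[0,0,0],[0,0,0],[0,0,0],[0,0,0],[0,0,0],[0,0,0]]}'
python3 -m pendant '{"grip":[-1,-1,-1,-1],"linear":[[0,0,0],[0,0,0],[0,0,0],[0,0,0]],"angular":[[0,0,0],[0,0,0],[0,0,0],[0,0,0]]}'
python3 - <<'E'
import cv2
from h import *
t=cam("top");ti=ctrl.get_image("top")[:,:,::-1];cv2.imwrite("pics/top8.png",ti)
for n in (7,8):
    im=cv2.imread(f"pics/top{n}.png");hsv=cv2.cvtColor(im,cv2.COLOR_BGR2HSV)
    k=((im.min(2)>195)).astype(np.uint8)*255;k[:,:205]=0;k[:,275:]=0;k[:185]=0;k[250:]=0
    k=cv2.morphologyEx(k,cv2.MORPH_OPEN,np.ones((3,3)))
    cs,_=cv2.findContours(k,0,2)
    for q in sorted(cs,key=cv2.contourArea)[-2:]:
        b=cv2.boxPoints(cv2.minAreaRect(q));P=np.array([ray(t,u,93) for u in b]);print(n,cv2.boundingRect(q),P.mean(0).round(1),np.linalg.norm(P[1]-P[0]).round(),np.linalg.norm(P[2]-P[1]).round(),np.degrees(np.arctan2(*(P[1]-P[0])[[1,0]])).round(1))
a=cv2.imread("pics/top8.png")
print([a[r,240].tolist() for r in range(186,246,5)]);print([a[212,c].tolist() for c in range(205,280,5)])
E
```

```text
t: 17.83
ee_pos: [342.5, 248.4, 100.0]
orientation: [-0.012, -3.141, 0.001]
ft_force: [0.1, 0.6, -1.7]
width: 19.6
grasp_force: 30.0
t: 18.17
ee_pos: [344.5, 248.7, 100.0]
orientation: [0.015, 3.141, 0.0]
ft_force: [0.3, 0.3, -1.3]
width: 19.7
grasp_force: 30.0
7 (255, 190, 13, 19) [666.  174.3  93. ] 36.0 55.0 -90.1
7 (216, 194, 43, 38) [625.5 245.   93. ] 125.0 111.0 -90.1
8 (255, 190, 13, 19) [666.  174.3  93. ] 36.0 55.0 -90.1
8 (215, 194, 44, 39) [624.1 246.4  93. ] 128.0 114.0 -90.1
[[93, 102, 104], [103, 112, 114], [126, 137, 138], [197, 197, 196], [233, 232, 232], [158, 197, 215], [232, 231, 231], [233, 232, 232], [233, 233, 232], [207, 205, 206], [82, 71, 73], [91, 83, 86]]
[[68, 73, 77], [103, 112, 114], [191, 189, 190], [163, 203, 219], [226, 226, 225], [164, 202, 217], [225, 225, 224], [157, 198, 214], [219, 219, 218], [160, 198, 214], [218, 217, 215], [117, 118, 121], [121, 132, 133], [118, 128, 130], [89, 98, 102]]
```

```bash
python3 -m pendant '{"grip":[-1,-1,-1,-1,-1,-1,-1,-1,-1,-1,-1,-1],"linear":[[0,0,-6],[0,0,-10],[0,0,-7],[-3,-10,0],[-5,-20,0],[-6,-24,0],[-6,-24,0],[-6,-24,0],[-6,-24,0],[-6,-24,0],[-6,-24,0],[-6,-24,0]],"angular":[[0,0,-0.009],[0,0,0],[0,0,0],[0,0,0],[0,0,0],[0,0,0],[0,0,0],[0,0,0],[0,0,0],[0,0,0],[0,0,0],[0,0,0]]}'
python3 -m pendant '{"grip":[-1,-1,-1,-1,-1,-1],"linear":[[-6,-24,0],[-4,-18,0],[-2.2,-10.6,0],[0,0,0],[0,0,0],[0,0,0]],"angular":[[0,0,0],[0,0,0],[0,0,0],[0,0,0],[0,0,0],[0,0,0]]}'
python3 - <<'E'
import cv2
from h import *
o=ctrl.get_obs();print(o["ee_pos"],o["orientation"],o["moment"])
im=ctrl.get_image("wrist")[:,:,::-1];cv2.imwrite("pics/w9.png",im)
a=cv2.resize(im,(520,390));b=cv2.imread("pics/w2.png")[:390,:520]
for nm,(x,y,w,h) in {"ball":(238,70,50,42),"tail":(238,70,50,140),"clip":(226,125,70,30),"railend":(222,92,80,25)}.items():
    r=cv2.matchTemplate(a,b[y:y+h,x:x+w],cv2.TM_CCOEFF_NORMED);_,v,_,l=cv2.minMaxLoc(r);print(nm,round(v,3),l[0]-x,l[1]-y)
E
```

```text
t: 19.22
ee_pos: [393.9, 48.8, 123.0]
orientation: [-0.0, 3.141, -0.0]
ft_force: [0.5, 0.4, -1.6]
width: 20.0
grasp_force: 30.0
t: 19.72
ee_pos: [405.8, -2.0, 122.9]
orientation: [-0.0, -3.141, -0.0]
ft_force: [-0.4, 0.4, -0.6]
width: 19.6
grasp_force: 30.0
[405.77213189  -1.97910048 122.89897133] [-4.13155562e-04 -3.14123920e+00 -1.53038045e-04] [ 0.02456306  0.09691074 -0.00263314]
ball 0.961 0 0
tail 0.961 0 0
clip 0.986 0 4
railend 0.931 0 -1
```

Nothing has slipped: the ball and shank sit exactly where they did in the first wrist view. Pressing the lifter into the clips.

```bash
python3 -m pendant '{"grip":[-1,-1,-1,-1,-1,-1,-1,-1,-1],"linear":[[-0.8,0,5],[0,0,10],[0,0,12],[0,0,12],[0,0,10],[0,0,6],[0,0,4],[0,0,0],[0,0,0]],"angular":[[0,0,0],[0,0,0],[0,0,0],[0,0,0],[0,0,0],[0,0,0],[0,0,0],[0,0,0],[0,0,0]]}'
python3 -m pendant '{"grip":[-1,-1,-1,-1,-1,-1,-1,-1,-1,-1,-1,-1],"linear":[[0,0,3],[0,0,3],[0,0,3],[0,0,3],[0,0,3],[0,0,3],[0,0,3],[0,0,2.3],[0,0,1],[0,0,0],[0,0,0],[0,0,0]],"angular":[[0,0,0],[0,0,0],[0,0,0],[0,0,0],[0,0,0],[0,0,0],[0,0,0],[0,0,0],[0,0,0],[0,0,0],[0,0,0],[0,0,0]]}'
python3 -c "
from h import *;o=ctrl.get_obs();print(o['ee_pos'],o['orientation'],o['ft_force'],o['moment'])"
```

```text
t: 20.52
ee_pos: [407.0, -1.8, 64.0]
orientation: [0.001, -3.141, 0.0]
ft_force: [0.3, -0.0, -1.0]
width: 20.0
grasp_force: 30.0
t: 21.52
ee_pos: [408.0, -2.2, 39.7]
orientation: [-0.0, 3.14, -0.0]
ft_force: [4.6, -3.1, -3.6]
width: 19.9
grasp_force: 30.0
[408.00851033  -2.18120454  39.6952008 ] [-2.09727412e-04  3.13984124e+00 -3.15268055e-04] [ 4.64353522 -3.0881218  -3.60101627] [-0.48694959 -0.54571677  0.03643197]
```

```bash
python3 -m pendant '{"grip":[1,1,1,1,1,1,1,1,1,1,1,1],"linear":[[0,0,0],[0,0,0],[0,0,0],[0,0,0],[0,0,0],[0,0,0],[0,0,0],[0,0,0],[0,0,0],[0,0,0],[0,0,0],[0,0,0]],"angular":[[0,0,0],[0,0,0],[0,0,0],[0,0,0],[0,0,0],[0,0,0],[0,0,0],[0,0,0],[0,0,0],[0,0,0],[0,0,0],[0,0,0]]}'
python3 -m pendant '{"grip":[1,1,1,1,1,1,1,1,1,1,1,1],"linear":[[0,0,-8],[0,0,-16],[0,0,-20],[0,0,-22],[0,0,-22],[0,0,-22],[0,0,-22],[0,0,-22],[0,0,-18],[3,1.8,-10.7],[0,0,0],[0,0,0]],"angular":[[0,0,0],[0,0,0],[0,0,0],[0,0,0],[0,0,0],[0,0,0],[0,0,0],[0,0,0],[0,0,0],[0,0,0],[0,0,0],[0,0,0]]}'
python3 - <<'E'
import cv2
from h import *
o=ctrl.get_obs();print(o["ee_pos"],o["orientation"],o["ft_force"])
a=ctrl.get_image("wrist")[:,:,::-1].copy();cv2.imwrite("pics/w10.png",a);b=cv2.imread("pics/w1.png")
def m(a,b,x,y,w,h):
    r=cv2.matchTemplate(a,b[y:y+h,x:x+w],cv2.TM_CCOEFF_NORMED);_,v,_,l=cv2.minMaxLoc(r);return round(v,3),l[0]-x,l[1]-y
for nm,q in {"ball":(306,118,30,22),"grip":(300,185,42,92),"railL":(286,205,18,100),"clip1":(292,150,56,30),"clip2":(292,262,56,48),"blade":(284,306,74,50),"neck":(300,295,40,28)}.items(): print(nm,m(a,b,*q))
t=ctrl.get_image("top")[:,:,::-1].copy();cv2.imwrite("pics/top10.png",t);t1=cv2.imread("pics/top0.png");t8=cv2.imread("pics/top8.png")
print("tray since drawn out",m(t,t8,208,194,58,46))
for nm,q in {"petri":(408,195,36,36),"oil":(310,186,16,18),"slidebox":(300,148,30,36),"stain":(130,245,34,28),"beaker":(146,284,30,24),"kidney":(413,272,72,74),"dropper":(470,240,28,28),"lifter top":(306,220,28,85)}.items(): print(nm,m(t,t1,*q))
E
```

```text
t: 22.52
ee_pos: [406.9, -2.0, 39.7]
orientation: [0.0, -3.142, 0.0]
ft_force: [0.2, 0.0, -0.5]
width: 87.2
grasp_force: 0.0
t: 23.52
ee_pos: [404.0, -0.2, 223.0]
orientation: [-0.001, 3.14, -0.0]
ft_force: [-0.5, 0.7, -0.1]
width: 88.0
grasp_force: 0.0
[ 4.03998230e+02 -1.88886768e-01  2.22953394e+02] [-5.20584584e-04  3.13996394e+00 -1.08680621e-04] [-0.51561638  0.67287376 -0.13765432]
ball (0.946, 0, 0)
grip (0.96, 0, 0)
railL (0.945, 0, -1)
clip1 (0.953, 0, -1)
clip2 (0.947, 0, 0)
blade (0.973, 0, 0)
neck (0.945, 0, 0)
tray since drawn out (0.987, 0, 0)
petri (1.0, 0, 0)
oil (1.0, 0, 0)
slidebox (0.999, 0, 0)
stain (0.99, 0, 0)
beaker (0.992, 0, 0)
kidney (0.563, 0, 0)
dropper (0.999, 0, 0)
lifter top (0.724, 40, -67)
```

```bash
python3 -c "
from workcell import ctrl;print(ctrl.close_job())"
```

```text
the job is handed in; nothing more can be done
None
```

I handed the job in at about 23.6 s of the 67 s limit: the tray is centred on the two rods, the lifter is back home in its clips, and nothing else measurably moved (image checks; the kidney dish was partly in the arm's shadow). The judge's verdict was not shown.

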